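Pop open the tea cabinet

TASK

Slide the blue cup along the bench, without gripping or lifting it, until it is right out of the full swing of the tea cabinet's door. Then push the shut door in at its red spot so that the touch catch lets go, and leave the door ajar where its spring brings it. Do not disturb the white cup, the teapot, the glass pitcher or the bamboo tongs.

Things in the scene. Friction and masses are not known exactly. Their poses are not given: they have to be found in the camera images.
- cabinet: Small dark wooden tea cabinet fixed to the bench, 200 mm wide (its y), 140 mm deep (its x), 170 mm high including the top board. Origin: centre of its underside, on the bench; z up. Its front, with the pale wooden door, faces its own -x; the carcass front lies 70 mm from the origin and the top board overhangs to 77 mm. Its top is bare.
- hinge_foot (a point): Point on the bench under the upright hinge axis of the door: 85 mm in front (-x) of the cabinet's origin and 87.5 mm towards its -y. Does not move with the door. The door reaches 175 mm from this axis, so a cup of 36 mm radius is out of the full swing when its centre is more than 211 mm away from this point in plan.
- door (a joint): Door angle about its upright hinge, rad. 0: shut, latched; positive: open (free edge swings out to the cabinet's -x, counter-clockwise from above), at most 1.75; negative: pushed in, stop at -0.045 (7 mm at the red spot). Pushed in past about -0.03 (2 to 4 N at the spot) the catch frees; once let go, a spring carries the door out to about 0.5, where it stays.
- press_spot (a point): Centre of the 22 mm red disc on the door's outer face, 150 mm from the hinge axis (25 mm from the free edge), 135 mm above the bench; moves with the door; a red plate straight above it caps the top edge of the door. Axes: the door's, -x straight out of its outer face, z up. The door is a pale panel 175 mm wide, 14 mm thick, 7 to 159 mm above the bench, no handle.
- cup: Blue porcelain cup without handle, to be slid: 60 mm high, outer radius 26 mm at the foot, 34 mm at 25 mm height, 36 mm at the rim, about 0.14 kg, standing loose on the bench in front of the door, its centre 100 to 125 mm from the door's face. Origin: centre of its underside.
- cup2: White porcelain cup of the same shape as the blue one, a bystander. Origin: centre of its underside.
- teapot: Brown clay teapot, a bystander: body radius 60 mm, 114 mm high, spout to 100 mm towards its -y, handle to 95 mm towards its +y. Origin: centre of its underside.
- pitcher: Clear glass pitcher, a bystander: radius 40 mm, 100 mm high, handle to 66 mm towards its +y. Origin: centre of its underside.
- tongs: Bamboo tea tongs lying flat, a bystander: 150 mm long (x), 35 mm wide, 8 mm thick. Origin: centre of the underside.
There are look-alikes about, which are no part of the job. What is shaped like the cup but green is not meant.

How it is judged:
By the outcome, as a careful person would: the job done as asked, in the order asked, and still so for the second after the job is handed in, with the robot touching nothing.
It also fails if it takes over 54 s, if anything falls off the work surface, if the arm or the gripper's body presses on something with over 40 N, if the wrist force passes 120 N, or if a joint passes its speed limit or range.

ROBOT

A 7-joint arm with a two-finger parallel gripper is mounted at the origin on the work surface. World frame = base frame: x ahead of the robot, y to its left, z up, the work surface at z = 0. Lengths are in m, angles in rad, forces in N, time in s.
With the tool pointing down it reaches from about 0.425 to 0.925 m from the base axis. Payload 6.8 kg.
Tool frame: the origin (TCP) lies midway between the tips of the shut fingers; the grasp point (between the pads) lies 19 mm behind it; z points along the fingers, y is the line along which they close (so a half turn about z gives the same grasp; the last joint's range is limited). The gripper opens to 85 mm and grips with 20 to 120 N. Pads are 22 mm wide; open, the fingers measure 114 mm over their backs; the gripper's body (76 mm by 85 mm) begins 54 mm behind the grasp point. The pads swing forward as they close: fully open they stand 13 mm farther back than shut.
Start: joints at [1.051, 0.477, 0.022, 1.555, -0.011, 1.109, -0.083], TCP at [0.27, -0.619, 0.231] pointing down, gripper open.
Joint ranges: [-2.96, 2.96], [-0.34, 2.1], [-1.41, 1.46], [0.24, 2.44], [-1.37, 4.51], [0.17, 1.92], [-2.96, 2.96]. Speed limits (rad/s): [2.39, 2.39, 3.14, 3.14, 3.14, 3.14, 3.14].

INTERFACE

Orientations are given as a rotation vector (axis times angle).
In Python, from bench import r gives the robot as it stands. The module is installed in compiled form; this text tells all that it offers.
- The arm moves only by the tool apply_moves, never from a script. Its argument "rows" is a list of rows, each a list of 6 numbers: the shift along the tool's x, y, z scaled (see below), then the turn, a rotation vector about the tool's x, y, z scaled (see below). A call has 1 to 5 rows; each row is the pose to reach, as a shift and turn from the pose commanded when the call began, along the tool's axes at that moment; what a row does not reach only later rows make up. The controller multiplies each number of a shift by 0.25 m and each number of a turn by 90 degrees. A row lasts 1/8 s, in which the tool goes at most 62.5 mm and 10.7 degrees, less where a joint would pass 70% of its speed; a pose out of reach is approached as far as the arm can. A call with a number of a shift or a turn outside -1 to 1 is refused whole. A call with a gripper value outside its range is refused whole. "claw" is the opening, from 0 (shut) to 1 (fully open), set as the call begins (left out, the last holds). The fingers move at their own pace and stop on an object; "newtons" is the grip in N (left out, the last holds). Time passes only in rows, so rows that repeat a pose let the fingers close. It gives the time, the measured TCP pose, the force, the opening and the grip force at its end, in the units of the state.
- r.get_obs(): the state, without advancing time (a new reading comes with each control period).
- r.grab_frame(name): name is "scene" or "top" or "wrist"; returns a dict with "pixels" (420x560x3 uint8, red, green, blue), "intrinsics" (3x3 intrinsics, pixels), "eye" and "attitude" of the camera in the world. Camera axes: x right, y up, looking along -z (the intrinsics and any distortion apply to the point x, -y, -z); pixel columns grow to the right and rows downward; lengths in m; the calibration is good to about 2 mm. A picture is of the moment at which its call begins. There is no depth.
- r.hand_in(): hands the job in; it is judged then, once.
Trained networks look in a picture, given as the dict that the camera call returned (one of the last four; its "shot" number tells which), for a name from the list of things; names that differ only in an ending like _2 or _b are one class to them, and where a whole thing is asked for, a point or a joint stands for the part that bears it (a point fixed in the world has none). Each returns a list of dicts, best first, with "conf" (0 to 1); they miss things now and then, are a little off and sometimes report something else, mostly with a low value. They report only what shows in the picture. A call takes as long as a camera call. They do not tell look-alikes from the thing itself.
- r.search_frame(picture, thing): "rect" ([left, top, width, height] in pixels, round what is visible of it).
- r.outline_of(picture, thing): "pixels" (420x560 bool, what is visible of it) and "rect" ([left, top, width, height] in pixels, round what is visible of it).
- r.landmark_of(picture, thing): "point" ([column, row] in pixels: a listed point, or the origin of a listed thing).
The state is a dict: "clock": time; "joints": joint angles; "qvel": joint speeds; "tau": joint torques, N m; "tcp_pos": TCP position; "orientation": TCP orientation; "contact_force": force on the tool from outside, world axes, zero at the start; "moment": the same for the moment, N m; "grip_width": finger opening in m; "gripper_force": force on a finger pad.
Only numpy, scipy, OpenCV 4.12 (cv2) and the standard library are available. Lean on these libraries where they do the work, as an engineer would, in place of code of your own. Each camera call takes 0.05 s, during which the arm holds its last target. There are 200 camera calls.

## Working session

There is one attempt and no reset: what is moved stays moved. The work goes in short steps, Python scripts to look and compute and a tool call to move; the robot and the scene stay as the last step left them, time stands still between calls to the robot, and variables do not carry over. Pictures are saved under pics/ and viewed, at most 10 in all, crops included, and the job is handed in when it is done.

Besides the shell and the picture viewer there is one more tool, called after "Emit:" by a JSON object that holds its "api" and its "payload", one argument or row to a line. apply_moves: Moves the arm, as the interface text tells. Its arguments: {"type":"object","properties":{"rows":{"type":"array","items":{"type":"array","items":{"type":"number"}}},"claw":{"type":"number"},"newtons":{"type":"number"}},"required":["rows"]}

```bash
mkdir -p pics
cat > h.py <<'E'
import numpy as np, cv2
from scipy.spatial.transform import Rotation as R
from bench import r
def rot(a):
    a=np.array(a,float); return a if a.shape==(3,3) else (R.from_rotvec(a).as_matrix() if a.size==3 else R.from_quat(a).as_matrix())
def ground(f,p,z=0.0):
    K=np.array(f["intrinsics"]);d=np.linalg.inv(K)@[p[0],p[1],1];d=rot(f["attitude"])@[d[0],-d[1],-d[2]]
    e=np.array(f["eye"]);return e+d*(z-e[2])/d[2]
def proj(f,P):
    c=rot(f["attitude"]).T@(np.array(P)-f["eye"]);q=np.array(f["intrinsics"])@[c[0],-c[1],-c[2]];return q[:2]/q[2]
E
python3 - <<'E'
from h import *
o=r.get_obs();print({k:np.round(v,3).tolist() for k,v in o.items()})
for n in ["top","scene"]:
    f=r.grab_frame(n);cv2.imwrite(f"pics/{n}0.png",f["pixels"][:,:,::-1])
    print(n,f.keys(),np.round(f["eye"],3),np.round(f["attitude"],3).tolist(),np.round(f["intrinsics"],1).tolist())
    for t in ["cabinet","hinge_foot","press_spot","cup","cup2","teapot","pitcher","tongs"]:
        L=r.landmark_of(f,t)
        print(t,[(round(d["conf"],2),np.round(d["point"],1).tolist(),np.round(ground(f,d["point"],.135 if t=="press_spot" else 0)[:2],3).tolist()) for d in L[:3]])
E
```

```text
{'clock': 0.0, 'joints': [1.051, 0.478, 0.022, 1.556, -0.011, 1.109, -0.083], 'qvel': [0.001, -0.003, -0.001, -0.002, -0.001, 0.001, 0.002], 'tau': [-0.0, -59.645, 1.607, -28.12, 0.012, 0.009, 0.0], 'tcp_pos': [0.27, -0.618, 0.23], 'orientation': [-3.073, -0.642, 0.001], 'contact_force': [-0.086, 1.728, 0.935], 'moment': [0.014, -0.036, 0.069], 'gripper_force': 0.0, 'grip_width': 0.086}
top dict_keys(['pixels', 'intrinsics', 'eye', 'attitude', 'shot']) [ 0.489 -0.067  1.3  ] [0.042, -0.051, -1.592] [[466.6, 0.0, 279.4], [0.0, 466.6, 220.2], [0.0, 0.0, 1.0]]
cabinet []
hinge_foot [(0.68, [199.3, 190.0], [0.655, 0.148])]
press_spot [(0.79, [205.2, 240.8], [0.51, 0.112])]
cup [(0.78, [245.1, 217.8], [0.575, 0.021]), (0.74, [284.8, 183.4], [0.669, -0.092]), (0.66, [351.1, 169.1], [0.705, -0.279])]
cup2 [(0.78, [245.1, 217.8], [0.575, 0.021]), (0.74, [284.8, 183.4], [0.669, -0.092]), (0.66, [351.1, 169.1], [0.705, -0.279])]
teapot [(0.73, [348.7, 214.4], [0.578, -0.269])]
pitcher [(0.6, [339.2, 260.1], [0.451, -0.238])]
tongs [(0.67, [399.0, 201.1], [0.612, -0.411])]
scene dict_keys(['pixels', 'intrinsics', 'eye', 'attitude', 'shot']) [1.287 0.185 0.762] [0.577, 0.831, 1.785] [[399.9, 0.0, 279.1], [0.0, 399.9, 207.7], [0.0, 0.0, 1.0]]
cabinet [(0.81, [389.7, 265.5], [0.555, 0.211])]
hinge_foot [(0.83, [354.1, 293.1], [0.671, 0.145]), (0.24, [188.5, 257.5], [0.707, -0.279])]
press_spot [(0.64, [360.8, 206.4], [0.516, 0.112])]
cup [(0.96, [190.6, 258.7], [0.709, -0.272]), (0.65, [265.8, 267.1], [0.668, -0.08]), (0.64, [310.2, 252.6], [0.582, 0.01])]
cup2 [(0.96, [190.6, 258.7], [0.709, -0.272]), (0.65, [265.8, 267.1], [0.668, -0.08]), (0.64, [310.2, 252.6], [0.582, 0.01])]
teapot [(0.62, [219.1, 229.0], [0.583, -0.254])]
pitcher [(0.74, [250.6, 205.8], [0.46, -0.212])]
tongs [(0.63, [167.4, 221.3], [0.605, -0.407])]
```

View pics/top0.png

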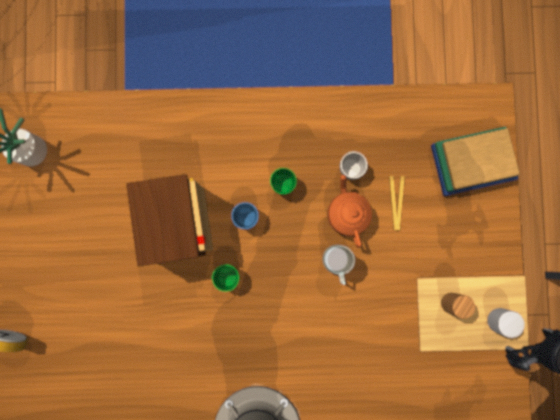

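View pics/scene0.png

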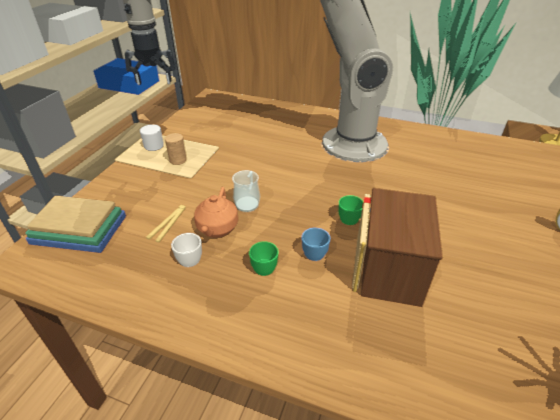

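The top view shows the blue cup at (245,216) in front of the pale door, which runs from (193,180) to (204,255). The red plate is at (201,240), and the green decoys are at (284,182) and (226,278). The scene view shows the same layout. Next I'll refine the cup and door positions by colour.

```bash
cat > meas.py <<'E'
from h import *
def meas(n):
    f=r.grab_frame(n);hsv=cv2.cvtColor(f["pixels"],cv2.COLOR_RGB2HSV)
    def blob(lo,hi,near):
        m=cv2.inRange(hsv,lo,hi);k,l,s,c=cv2.connectedComponentsWithStats(m)
        i=min((i for i in range(1,k) if s[i,4]>8),key=lambda i:np.hypot(*(c[i]-near)));return l==i,s[i],c[i]
    return f,blob
def cup(n="top"):
    f,b=meas(n); L=r.outline_of(f,"cup"); hsv=cv2.cvtColor(f["pixels"],cv2.COLOR_RGB2HSV)
    for d in L:
        m=d["pixels"]; H=np.median(hsv[m][:,0])
        if 95<H<125:
            pts=np.argwhere(m)[:,::-1].astype(np.float32); (c,_)=cv2.minEnclosingCircle(pts)[:2]
            return ground(f,c,.058)[:2],c,cv2.minEnclosingCircle(pts)[1]
E
python3 - <<'E'
from meas import *
print("cup",cup())
f,b=meas("top")
m,s,c=b((0,180,120),(6,255,255),(201,240));print("red",s,c,ground(f,c,.159)[:2])
for d in r.outline_of(f,"cabinet")[:1]+r.outline_of(f,"door")[:1]:
    cs=max(cv2.findContours(d["pixels"].astype(np.uint8),0,2)[0],key=cv2.contourArea)
    q=cv2.boxPoints(cv2.minAreaRect(cs));print(d["conf"],q.tolist(),[ground(f,p,.17)[:2].round(3).tolist() for p in q],[ground(f,p,.159)[:2].round(3).tolist() for p in q])
for t,z in [("hinge_foot",0),("press_spot",.135)]:
    print(t,[(d["conf"],ground(f,d["point"],z)[:2].round(3)) for d in r.landmark_of(f,t)[:1]])
# model overlay check
h=np.array([.66,.147]);
im=cv2.resize(f["pixels"][140:300,100:320],None,fx=3.5,fy=3.5);cv2.imwrite("pics/c1.png",im[:,:,::-1])
E
```

```text
cup (array([0.57550826, 0.01901125]), (244.33920288085938, 216.03744506835938), 13.306297302246094)
red [197 236   8   8  54] [200.40740741 239.83333333] [0.51252512 0.12029809]
0.95 [[123.63809204101562, 182.7379150390625], [201.21218872070312, 170.3260498046875], [214.6536865234375, 254.33541870117188], [137.07958984375, 266.7472839355469]] [[0.655, 0.304], [0.682, 0.115], [0.477, 0.085], [0.451, 0.272]] [[0.657, 0.307], [0.684, 0.116], [0.476, 0.086], [0.45, 0.275]]
0.86 [[187.90191650390625, 179.4506378173828], [202.163818359375, 177.3761749267578], [212.6707763671875, 249.6115264892578], [198.40887451171875, 251.6859893798828]] [[0.66, 0.147], [0.664, 0.112], [0.488, 0.089], [0.484, 0.124]] [[0.662, 0.149], [0.666, 0.114], [0.488, 0.091], [0.484, 0.126]]
hinge_foot [(0.63, array([0.667, 0.136]))]
press_spot []
```

View pics/c1.png

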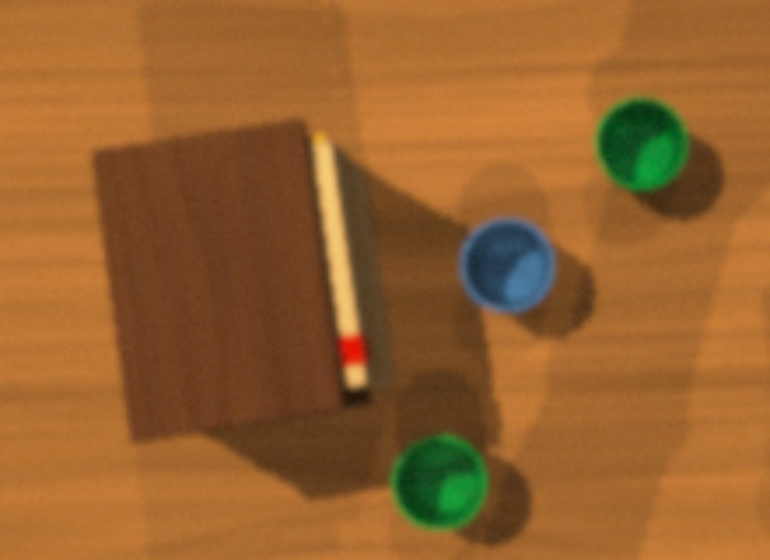

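The view shows the door's outer edge running from (194,179) to (205,250), the red plate at about (200,240) and the blue cup at (244,216). I'll push mostly parallel to the door, angled outwards.

```bash
cat > plan.py <<'E'
from h import *
hinge=np.array([.661,.132]);u=np.array([-.990,-.141]);n=np.array([.141,-.990]);d=np.array([-.787,-.617])
def Rt(x,tilt):  # tool x horizontal dir, z down, then turn about tool y
    x=np.array([x[0],x[1],0.]);x/=np.linalg.norm(x);z=np.array([0,0,-1.]);return np.c_[x,np.cross(z,x),z]@R.from_euler('y',tilt,degrees=True).as_matrix()
def to(P,M,nm=""):
    o=r.get_obs();C=rot(o["orientation"]);s=C.T@(np.array(P)-o["tcp_pos"])/.25;w=R.from_matrix(C.T@M).as_rotvec()/(np.pi/2)
    print(nm,"shift",s.round(3).tolist(),"turn",w.round(3).tolist(),"tcp",np.round(o["tcp_pos"],4),"f",np.round(o["contact_force"],1),"t",o["clock"])
E
python3 - <<'E'
from plan import *
to([.618,.052,.23],Rt(-d,-5))
E
```

```text
shift [2.349, -1.901, 0.005] turn [-0.007, -0.055, -0.161] tcp [ 0.2702 -0.6186  0.2313] f [-0.9 -0.5 -0.2] t 1.25
```

Emit:
{"api": "apply_moves", "payload": {
  "rows": [
    [0.19,-0.15,0,0,-0.02,-0.05],
    [0.38,-0.3,0,0,-0.04,-0.1],
    [0.57,-0.46,0,0,-0.055,-0.16],
    [0.76,-0.62,0,0,-0.055,-0.16],
    [0.95,-0.77,0,0,-0.055,-0.16]
  ],
  "claw": 0.47
}}

```text
clock: 1.88
tcp_pos: [0.4116, -0.3452, 0.2316]
orientation: [2.95, 1.016, -0.131]
contact_force: [1.0, -0.4, 0.3]
grip_width: 0.0402
gripper_force: 0.0
```

Run:
```python
from plan import *
to([.618,.052,.23],Rt(-d,-5))
print(r.get_obs()["grip_width"])
```

```text
shift [1.624, -0.744, -0.125] turn [-0.006, -0.001, -0.001] tcp [ 0.4116 -0.3452  0.2316] f [ 1.  -0.4  0.3] t 1.875
0.04016235834490981
```

Emit:
{"api": "apply_moves", "payload": {
  "rows": [
    [0.2,-0.09,-0.015,0,0,0],
    [0.4,-0.18,-0.03,0,0,0],
    [0.6,-0.28,-0.05,0,0,0],
    [0.8,-0.37,-0.06,0,0,0],
    [1.0,-0.46,-0.08,0,0,0]
  ]
}}

```text
clock: 2.5
tcp_pos: [0.5383, -0.1007, 0.2313]
orientation: [2.951, 1.016, -0.131]
contact_force: [0.7, 0.2, -0.0]
grip_width: 0.0401
gripper_force: 0.0
```

Emit:
{"api": "apply_moves", "payload": {
  "rows": [
    [0.2,-0.09,-0.015,0,0,0],
    [0.4,-0.18,-0.03,0,0,0],
    [0.6,-0.28,-0.05,0,0,0],
    [0.62,-0.285,-0.05,0,0,0]
  ]
}}

```text
clock: 3.0
tcp_pos: [0.6173, 0.0558, 0.2311]
orientation: [2.95, 1.028, -0.129]
contact_force: [-0.7, 0.0, 0.2]
grip_width: 0.0404
gripper_force: 0.0
```

Run:
```python
from plan import *
to([.618,.052,.23],Rt(-d,-5))
to([.618,.052,.016],Rt(-d,-5))
f=r.grab_frame("top");cv2.imwrite("pics/t2.png",cv2.resize(f["pixels"][140:300,100:320],None,fx=3.5,fy=3.5)[:,:,::-1])
f=r.grab_frame("wrist")
im=f["pixels"].copy()
for k in [0,.15,.175]:
  for z in [0,.159]:
    p=proj(f,[*(hinge+k*u),z]);print(k,z,p.round());cv2.circle(im,tuple(int(v) for v in np.clip(p,-999,999)),3,(255,0,255),-1)
cv2.imwrite("pics/w2.png",im[:,:,::-1])
```

```text
shift [-0.007, 0.014, 0.005] turn [-0.008, -0.003, 0.004] tcp [0.6173 0.0558 0.2311] f [-0.7  0.   0.2] t 3.0
 shift [0.064, 0.025, 0.858] turn [-0.008, -0.003, 0.004] tcp [0.6173 0.0558 0.2311] f [-0.7  0.   0.2] t 3.0
0 0 [245.  75.]
0 0.159 [218.  70.]
0.15 0 [182. 198.]
0.15 0.159 [121. 270.]
0.175 0 [173. 215.]
0.175 0.159 [108. 296.]
```

View pics/w2.png

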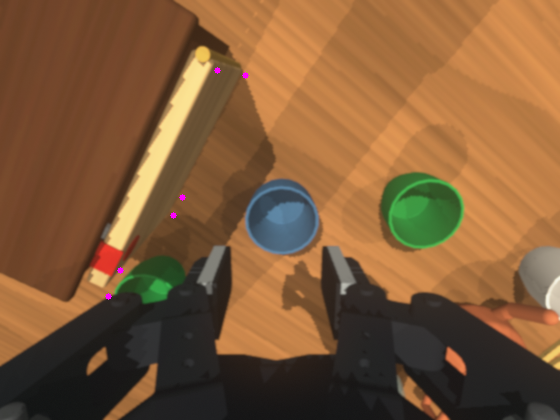

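Run:
```python
from plan import *
f=r.grab_frame("wrist")
print(f["eye"])
for z in[.231,.1,.016]: print(proj(f,[.6173,.0558,z]))
print("cup",ground(f,(282,217),.05), "hinge cap",ground(f,(212,60),.159),"outer face spot",ground(f,(121,262),.159),"free",ground(f,(108,285),.159))
print(proj(f,[.5755,.019,.06]))
```

```text
[0.67805406 0.0976956  0.36668274]
[269.66220668 256.78488337]
[274.4685922  178.41231075]
[275.79508379 156.78263539]
cup [0.57920484 0.0175688  0.05      ] hinge cap [0.66317072 0.13483369 0.159     ] outer face spot [0.51792311 0.11160387 0.159     ] free [0.49580107 0.10973023 0.159     ]
[278.51984934 222.7682636 ]
```

View pics/t2.png

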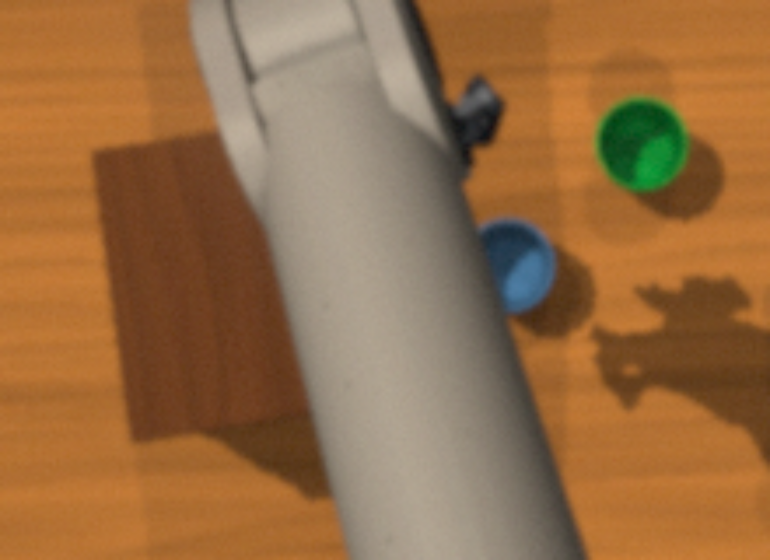

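The wrist view confirms the model: cup at (282,217) and door outer edge from (215,60) to (108,285). Top view is partly hidden by the arm. Descending behind the cup.

Emit:
{"api": "apply_moves", "payload": {
  "rows": [
    [0.015,0.01,0.2,0,0,0],
    [0.03,0.02,0.4,0,0,0],
    [0.045,0.025,0.55,0,0,0],
    [0.06,0.03,0.7,0,0,0],
    [0.065,0.03,0.7,0,0,0]
  ]
}}

```text
clock: 3.78
tcp_pos: [0.6182, 0.0432, 0.0528]
orientation: [2.952, 1.012, -0.142]
contact_force: [-0.4, -1.0, 0.8]
grip_width: 0.0405
gripper_force: 0.0
```

Run:
```python
from plan import *
to([.619,.051,.016],Rt(-d,-5))
```

```text
shift [0.035, -0.021, 0.145] turn [-0.008, 0.003, -0.002] tcp [0.6182 0.0432 0.0528] f [-0.4 -1.   0.8] t 3.775
```

Emit:
{"api": "apply_moves", "payload": {
  "rows": [
    [0.035,-0.02,0.05,0,0,0],
    [0.035,-0.02,0.1,0,0,0],
    [0.035,-0.02,0.145,0,0,0],
    [0.035,-0.02,0.145,0,0,0]
  ]
}}

```text
clock: 4.28
tcp_pos: [0.6212, 0.0533, 0.0176]
orientation: [2.951, 1.016, -0.135]
contact_force: [0.0, 0.1, -0.2]
grip_width: 0.0401
gripper_force: 0.0
```

Run:
```python
from plan import *
to([.619,.051,.016],Rt(-d,-5))
g=np.array([.577,.0185]);q=g+.11*d
print(q,np.linalg.norm(q-[.662,.136]))
t=q-.041*d;to([*t,.016],Rt(-d,-5),"end")
f=r.grab_frame("wrist");cv2.imwrite("pics/w3.png",f["pixels"][:,:,::-1])
```

```text
shift [-0.012, 0.002, 0.007] turn [-0.007, -0.0, -0.001] tcp [0.6212 0.0533 0.0176] f [ 0.   0.1 -0.2] t 4.275
[ 0.49043 -0.04937] 0.2525832571648407
end shift [-0.499, 0.002, 0.05] turn [-0.007, -0.0, -0.001] tcp [0.6212 0.0533 0.0176] f [ 0.   0.1 -0.2] t 4.275
```

View pics/w3.png

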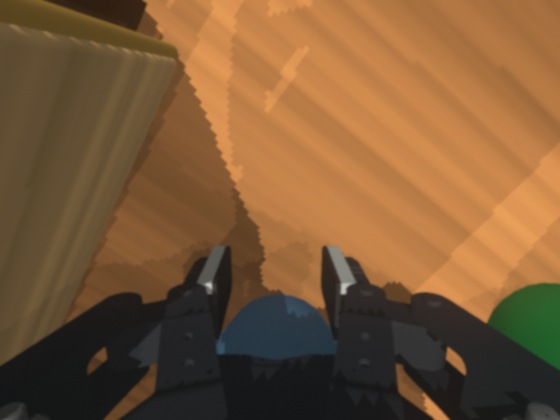

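The wrist view shows the cup's rim centred between the fingers, at about (278,295), with the door clear on the left. Pushing slowly.

Emit:
{"api": "apply_moves", "payload": {
  "rows": [
    [-0.02,0,0,0,0,0],
    [-0.04,0,0.002,0,0,0],
    [-0.06,0,0.004,0,0,0],
    [-0.08,0,0.006,0,0,0],
    [-0.1,0,0.008,0,0,0]
  ]
}}

```text
clock: 4.95
tcp_pos: [0.6023, 0.0383, 0.0189]
orientation: [2.951, 1.016, -0.13]
contact_force: [0.3, 0.8, 1.9]
grip_width: 0.0399
gripper_force: 0.6
```

Emit:
{"api": "apply_moves", "payload": {
  "rows": [
    [-0.02,0,0.002,0,0,0],
    [-0.04,0,0.004,0,0,0],
    [-0.06,0,0.006,0,0,0],
    [-0.08,0,0.008,0,0,0],
    [-0.1,0,0.009,0,0,0]
  ]
}}

```text
clock: 5.58
tcp_pos: [0.582, 0.0226, 0.0184]
orientation: [2.951, 1.016, -0.132]
contact_force: [0.1, 0.6, 0.3]
grip_width: 0.0403
gripper_force: 0.5
```

Run:
```python
from plan import *
o=r.get_obs();to([.5227,-.0241,.016],Rt(-d,-5))
f=r.grab_frame("scene");cv2.imwrite("pics/s4.png",cv2.resize(f["pixels"][150:320,140:450],None,fx=2.5,fy=2.5)[:,:,::-1])
```

```text
shift [-0.3, 0.001, 0.036] turn [-0.007, -0.001, -0.001] tcp [0.582  0.0226 0.0184] f [0.1 0.6 0.3] t 5.575
```

View pics/s4.png

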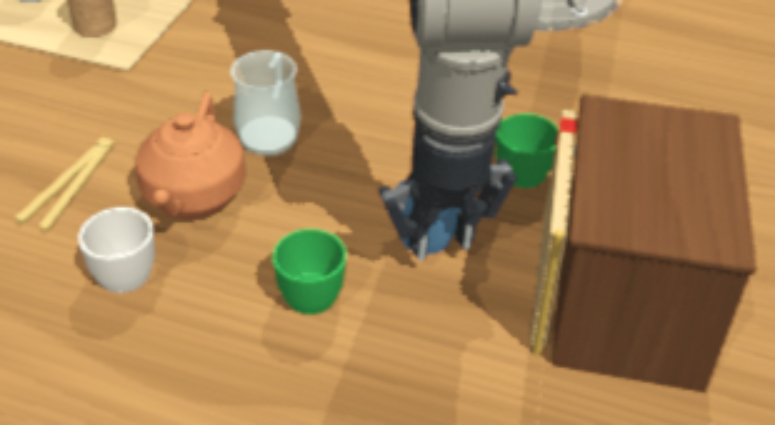

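The scene view shows the cup upright at about (435,225), sliding ahead of the fingers, and nothing else has moved. Continuing.

Emit:
{"api": "apply_moves", "payload": {
  "rows": [
    [-0.02,0,0.002,0,0,0],
    [-0.04,0,0.004,0,0,0],
    [-0.06,0,0.006,0,0,0],
    [-0.08,0,0.008,0,0,0],
    [-0.1,0,0.009,0,0,0]
  ]
}}

```text
clock: 6.25
tcp_pos: [0.5623, 0.0072, 0.0184]
orientation: [2.951, 1.016, -0.132]
contact_force: [0.8, 0.3, 0.4]
grip_width: 0.0404
gripper_force: 0.4
```

Emit:
{"api": "apply_moves", "payload": {
  "rows": [
    [-0.02,0,0.002,0,0,0],
    [-0.04,0,0.004,0,0,0],
    [-0.06,0,0.006,0,0,0],
    [-0.08,0,0.008,0,0,0],
    [-0.1,0,0.009,0,0,0]
  ]
}}

```text
clock: 6.88
tcp_pos: [0.5426, -0.0082, 0.0183]
orientation: [2.951, 1.016, -0.132]
contact_force: [1.5, 1.2, 0.2]
grip_width: 0.0402
gripper_force: 0.5
```

Emit:
{"api": "apply_moves", "payload": {
  "rows": [
    [-0.02,0,0.002,0,0,0],
    [-0.04,0,0.004,0,0,0],
    [-0.06,0,0.006,0,0,0],
    [-0.08,0,0.008,0,0,0],
    [-0.1,0,0.009,0,0,0]
  ]
}}

```text
clock: 7.5
tcp_pos: [0.5227, -0.0237, 0.0181]
orientation: [2.951, 1.016, -0.132]
contact_force: [-0.4, -0.2, 0.3]
grip_width: 0.0408
gripper_force: 0.5
```

Emit:
{"api": "apply_moves", "payload": {
  "rows": [
    [0.03,0,0,0,0,0],
    [0.08,0,-0.05,0,0,0],
    [0.12,0,-0.2,0,0,0],
    [0.16,0,-0.4,0,0,0],
    [0.2,0,-0.6,0,0,0]
  ]
}}

```text
clock: 8.12
tcp_pos: [0.5744, 0.0153, 0.1658]
orientation: [2.951, 1.018, -0.13]
contact_force: [1.6, -0.3, 0.1]
grip_width: 0.0401
gripper_force: 0.0
```

Run:
```python
from plan import *
from meas import cup
c=cup();print(c)
f=r.grab_frame("wrist");cv2.imwrite("pics/w5.png",f["pixels"][:,:,::-1])
if c: print(np.linalg.norm(c[0]-[.662,.135]))
for L in [r.outline_of(f,"cup")]:
    for d_ in L:
        m=d_["pixels"];p=np.argwhere(m)[:,::-1].astype(np.float32);q=cv2.minEnclosingCircle(p)[0];print(d_["conf"],q,f["pixels"][m].mean(0).round(),ground(f,q,.045))
x=n
to([*(np.array([.515,.112])+.06*n),.20],Rt(x,0))
```

```text
(array([ 0.49083781, -0.05071209]), (271.1271057128906, 247.25424194335938), 13.321273803710938)
0.2525578690791748
0.87 (454.6269836425781, 169.5568389892578) [ 58. 126.  56.] [ 0.67499353 -0.08253678  0.045     ]
0.73 (275.4754943847656, 299.5049133300781) [ 68.  87. 103.] [ 0.49479778 -0.04623094  0.045     ]
0.63 (111.53535461425781, 279.8787841796875) [41. 86. 40.] [0.42111872 0.07954648 0.045     ]
 shift [-0.08, -0.246, -0.132] turn [0.051, 0.038, 1.332] tcp [0.5748 0.015  0.165 ] f [ 0.1  0.8 -0.5] t 8.325
```

The cup is now about 0.25 m from the hinge foot, so it is clear of the swing. Next I'll turn the shut fingers to face the door, tilted by 20°.

Run:
```python
from plan import *
to([*(np.array([.514,.112])+.06*n),.19],Rt(-n,20))
```

```text
shift [-0.08, -0.248, -0.091] turn [0.084, 0.246, -0.667] tcp [0.5748 0.015  0.165 ] f [ 0.1  0.8 -0.5] t 8.325
```

Emit:
{"api": "apply_moves", "payload": {
  "rows": [
    [0,0,-0.1,0.01,0.04,-0.11],
    [-0.08,-0.1,-0.1,0.03,0.08,-0.22],
    [-0.08,-0.2,-0.09,0.04,0.12,-0.33],
    [-0.08,-0.248,-0.09,0.055,0.16,-0.44],
    [-0.08,-0.248,-0.09,0.07,0.2,-0.55]
  ],
  "claw": 0
}}

```text
clock: 8.95
tcp_pos: [0.5193, 0.0526, 0.1873]
orientation: [-2.097, -2.016, -0.248]
contact_force: [0.5, -0.5, 0.3]
grip_width: -0.0
gripper_force: 0.0
```

Run:
```python
from plan import *
to([*(np.array([.514,.112])+.06*n),.16],Rt(-n,20))
```

```text
shift [-0.029, 0.017, 0.105] turn [0.009, 0.044, -0.114] tcp [0.5193 0.0526 0.1873] f [ 0.5 -0.5  0.3] t 8.95
```

Emit:
{"api": "apply_moves", "payload": {
  "rows": [
    [-0.015,0.01,0.05,0.005,0.025,-0.06],
    [-0.03,0.017,0.105,0.009,0.044,-0.114],
    [-0.03,0.017,0.105,0.009,0.044,-0.114]
  ]
}}

```text
clock: 9.32
tcp_pos: [0.5229, 0.0505, 0.1586]
orientation: [-1.885, -2.149, -0.327]
contact_force: [-0.3, 0.5, 0.3]
grip_width: 0.0001
gripper_force: 0.0
```

Run:
```python
from plan import *
to([*(np.array([.514,.112])+.028*n),.131],Rt(-n,20))
f=r.grab_frame("wrist");cv2.imwrite("pics/w6.png",f["pixels"][:,:,::-1])
f2=r.grab_frame("top")
hsv=cv2.cvtColor(f["pixels"],cv2.COLOR_RGB2HSV)
m=cv2.inRange(hsv,(0,190,120),(5,255,255));k,l,s,c=cv2.connectedComponentsWithStats(m)
for i in range(1,k):
    if s[i,4]>60: print(s[i],c[i],ground(f,c[i],.159)[:2])
print([ (x["conf"],x["point"],ground(f,x["point"],.135)) for x in r.landmark_of(f,"press_spot")])
```

```text
shift [0.091, -0.001, 0.15] turn [-0.001, 0.0, -0.007] tcp [0.5229 0.0505 0.1586] f [-0.3  0.5  0.3] t 9.325
[ 256   90   47   34 1506] [278.74501992 106.67994688] [0.51404592 0.12333454]
[(0.55, [281.0, 137.4], array([0.51633328, 0.11586024, 0.135     ]))]
```

View pics/w6.png

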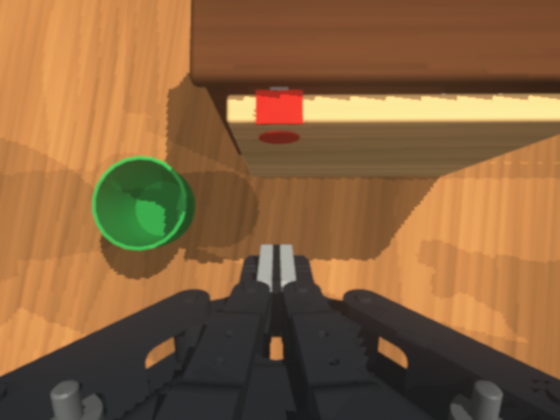

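The wrist view shows the door edge-on, with the red disc at (280,137) straight ahead of the shut fingers at (276,265). Approaching.

Run:
```python
from plan import *
to([*(np.array([.5155,.1155])+.025*n),.131],Rt(-n,20))
to([*(np.array([.5155,.1155])+.001*n),.131],Rt(-n,20))
```

```text
shift [0.108, 0.0, 0.166] turn [0.002, 0.002, -0.005] tcp [0.5242 0.0517 0.1609] f [-0.6  0.7  0.9] t 9.475
 shift [0.198, -0.0, 0.198] turn [0.002, 0.002, -0.005] tcp [0.5242 0.0517 0.1609] f [-0.6  0.7  0.9] t 9.475
```

Emit:
{"api": "apply_moves", "payload": {
  "rows": [
    [0.04,0,0.07,0,0,0],
    [0.08,0,0.13,0,0,0],
    [0.108,0,0.166,0,0,0],
    [0.108,0,0.166,0,0,0]
  ]
}}

```text
clock: 9.98
tcp_pos: [0.5186, 0.0915, 0.1307]
orientation: [-1.882, -2.156, -0.33]
contact_force: [0.3, -0.7, 0.3]
grip_width: 0.0
gripper_force: 0.0
```

Emit:
{"api": "apply_moves", "payload": {
  "rows": [
    [0.008,0,0.003,0,0,0],
    [0.015,0,0.0055,0,0,0],
    [0.023,0,0.008,0,0,0],
    [0.03,0,0.011,0,0,0],
    [0.038,0,0.014,0,0,0]
  ]
}}

```text
clock: 10.6
tcp_pos: [0.5178, 0.1004, 0.1308]
orientation: [-1.884, -2.155, -0.331]
contact_force: [0.4, 0.3, -0.7]
grip_width: 0.0001
gripper_force: 0.0
```

Run:
```python
from plan import *
to([*(np.array([.5155,.1155])+.001*n),.131],Rt(-n,20))
```

```text
shift [0.054, -0.001, 0.019] turn [0.002, 0.002, -0.005] tcp [0.5178 0.1004 0.1308] f [ 0.4  0.3 -0.7] t 10.6
```

Emit:
{"api": "apply_moves", "payload": {
  "rows": [
    [0.006,0,0.002,0,0,0],
    [0.012,0,0.004,0,0,0],
    [0.018,0,0.006,0,0,0],
    [0.018,0,0.006,0,0,0]
  ]
}}

```text
clock: 11.1
tcp_pos: [0.5171, 0.1052, 0.1309]
orientation: [-1.884, -2.155, -0.331]
contact_force: [-0.2, -0.4, 0.1]
grip_width: 0.0
gripper_force: 0.0
```

Emit:
{"api": "apply_moves", "payload": {
  "rows": [
    [0.004,0,0.0015,0,0,0],
    [0.008,0,0.003,0,0,0],
    [0.008,0,0.003,0,0,0]
  ]
}}

```text
clock: 11.48
tcp_pos: [0.5169, 0.1068, 0.1308]
orientation: [-1.885, -2.155, -0.33]
contact_force: [-0.9, -2.3, -0.1]
grip_width: 0.0003
gripper_force: 0.8
```

Emit:
{"api": "apply_moves", "payload": {
  "rows": [
    [0.004,0,0.0015,0,0,0],
    [0.008,0,0.003,0,0,0],
    [0.008,0,0.003,0,0,0]
  ]
}}

```text
clock: 11.85
tcp_pos: [0.5166, 0.1089, 0.1308]
orientation: [-1.885, -2.155, -0.33]
contact_force: [-1.3, -3.4, 1.2]
grip_width: -0.0002
gripper_force: 2.0
```

Emit:
{"api": "apply_moves", "payload": {
  "rows": [
    [0.004,0,0.0015,0,0,0],
    [0.008,0,0.003,0,0,0],
    [0.008,0,0.003,0,0,0]
  ]
}}

```text
clock: 12.22
tcp_pos: [0.5162, 0.1115, 0.1308]
orientation: [-1.884, -2.155, -0.33]
contact_force: [-0.8, -4.7, 0.6]
grip_width: 0.0
gripper_force: 2.1
```

Emit:
{"api": "apply_moves", "payload": {
  "rows": [
    [0.004,0,0.0015,0,0,0],
    [0.004,0,0.0015,0,0,0]
  ]
}}

```text
clock: 12.48
tcp_pos: [0.5161, 0.1126, 0.1308]
orientation: [-1.884, -2.155, -0.331]
contact_force: [-1.3, -3.5, 1.0]
grip_width: -0.0002
gripper_force: 2.1
```

Emit:
{"api": "apply_moves", "payload": {
  "rows": [
    [-0.1,0,-0.036,0,0,0],
    [-0.23,0,-0.084,0,0,0],
    [-0.38,0,-0.14,0,0,0],
    [-0.5,0,-0.18,0,0,0],
    [-0.5,0,-0.18,0,0,0]
  ]
}}

```text
clock: 13.1
tcp_pos: [0.5346, -0.021, 0.1304]
orientation: [-1.889, -2.151, -0.332]
contact_force: [-0.7, 0.7, -0.1]
grip_width: -0.0002
gripper_force: 0.0
```

Run:
```python
from plan import *
f=r.grab_frame("wrist");cv2.imwrite("pics/w7.png",f["pixels"][:,:,::-1])
to([.53,-.02,.25],Rt(-n,20))
```

```text
shift [0.161, -0.017, -0.449] turn [0.003, 0.001, -0.005] tcp [ 0.5342 -0.0189  0.1307] f [ 0.1  0.  -0.1] t 13.15
```

View pics/w7.png

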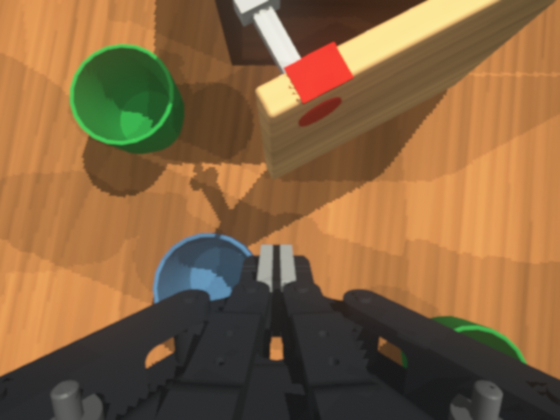

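The wrist view shows the door ajar, with the red plate at (318,72) and the blue cup upright at (205,270). Lifting straight up and away.

Emit:
{"api": "apply_moves", "payload": {
  "rows": [
    [0.04,0,-0.12,0,0,0],
    [0.08,0,-0.24,0,0,0],
    [0.12,0,-0.36,0,0,0],
    [0.16,0,-0.48,0,0,0],
    [0.16,0,-0.48,0,0,0]
  ]
}}

```text
clock: 13.78
tcp_pos: [0.5355, -0.0197, 0.2597]
orientation: [-1.882, -2.161, -0.335]
contact_force: [0.0, -0.9, -1.0]
grip_width: -0.0002
gripper_force: 0.0
```

Emit:
{"api": "apply_moves", "payload": {
  "rows": [
    [-0.1,0,-0.04,0,0,0],
    [-0.3,0,-0.12,0,0,0],
    [-0.5,0,-0.2,0,0,0],
    [-0.7,0,-0.28,0,0,0],
    [-0.7,0,-0.28,0,0,0]
  ]
}}

```text
clock: 14.4
tcp_pos: [0.5584, -0.2157, 0.2608]
orientation: [-1.894, -2.146, -0.329]
contact_force: [-0.4, 0.3, -0.4]
grip_width: 0.0002
gripper_force: 0.0
```

Run:
```python
from meas import *
f=r.grab_frame("top");cv2.imwrite("pics/t8.png",f["pixels"][:,:,::-1])
c=cup();print(c, c and np.linalg.norm(c[0]-[.662,.138]))
for t in ["cup","teapot","pitcher","tongs"]:print(t,[d["point"] for d in r.landmark_of(f,t)])
```

```text
(array([ 0.49022201, -0.0490324 ]), (270.5, 247.5), 13.285429954528809) 0.2539464389311973
cup [[346.1, 170.4], [227.4, 275.7], [267.3, 245.9], [284.1, 182.5]]
teapot [[349.6, 214.9]]
pitcher [[338.6, 262.2]]
tongs []
```

View pics/t8.png

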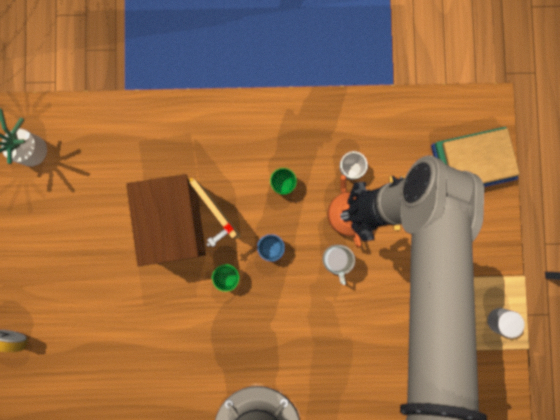

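The top view shows the door ajar at (215,210), the blue cup at (270,247), 0.25 m from the hinge foot, and the bystanders where they were. The arm is clear, so I'm handing in.

```bash
python3 -c "
from bench import r
print(r.hand_in())"
```

```text
the job is handed in; nothing more can be done
None
```

I slid the blue cup to about 0.25 m from the hinge foot (0.211 m needed), then pressed the red spot. The door was standing ajar with nothing else disturbed when I handed in, but no verdict came back.

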